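Open the touch-latch capsule box

ROBOT

A 6-joint arm with a two-finger parallel gripper is mounted at the origin on a cart in front of the work surface, level with it; the furniture and walls round the work are solid. World frame = base frame: x ahead of the robot, y to its left, z up, the work surface at z = 0. Lengths are in m, angles in rad, forces in N, time in s.
With the tool pointing down it reaches from about 0.35 to 0.775 m from the base axis. Payload 5.5 kg.
Tool frame: the origin (TCP) lies midway between the tips of the shut fingers; the grasp point (between the pads) lies env.grasp_offset behind it (env.grasp_offset is the distance from the TCP to the grasp point, in m); z points along the fingers, y is the line along which they close (so a half turn about z gives the same grasp; the last joint's range is limited). The gripper opens to 85 mm and grips with 20 to 120 N. Pads are 22 mm wide; open, the fingers measure 114 mm over their backs; the gripper's body (76 mm by 85 mm) begins 54 mm behind the grasp point. The pads swing forward as they close: fully open they stand 13 mm farther back than shut.
Start: joints at [1.087, 0.313, 0.046, 1.304, 0, 1.431], TCP at [0.194, 0.541, 0.199] pointing down, gripper open.
Joint ranges: [-2.76, 2.76], [-0.86, 1.69], [-1.03, 1.26], [-2.2, 2.34], [-1.47, 1.5], [-3.14, 3.14]. Speed limits (rad/s): [2.57, 2.57, 3.14, 3.14, 3.14, 3.14].

INTERFACE

Orientations are given as a unit quaternion [w, x, y, z].
In Python, from workcell import monitor, viewer, order, env gives the robot as it stands.
- The arm moves only by the tool carry_out, never from a script. Its argument "plan" is a list that holds one entry, the list of rows, each a list of 7 numbers: the turn, a rotation vector about the world's x, y, z in rad, then the shift along the world's x, y, z in mm, then the finger opening in mm, from 0 to 85.4. A call has 1 to 20 rows; each row is the pose to reach, as a shift and turn from the pose commanded when the call began; what a row does not reach only later rows make up. A row lasts 1/10 s, in which the tool goes at most 50 mm and 8.59 degrees, less where a joint would pass 70% of its speed; a pose out of reach is approached as far as the arm can. A call with a gripper value outside its range is refused whole. The fingers move at their own pace and stop on an object; "squeeze" is the grip in N (left out, the last holds). Time passes only in rows, so rows that repeat a pose let the fingers close. It gives the time, the measured TCP pose, the force, the opening and the grip force at its end, in the units of the state.
- monitor.get_state(): the state, without advancing time (a new reading comes with each control period).
- viewer.read_camera(name): name is "scene" or "top" or "wrist"; returns the picture (400x640x3 uint8, red, green, blue); there is no depth.
- viewer.calibration(name): a dict with "K" (3x3 intrinsics, pixels), "eye" and "rotation" of the camera in the world. Camera axes: x right, y down, z forward; pixel columns grow to the right and rows downward; lengths in m; the calibration is good to about 2 mm. A picture is of the moment at which its call begins: read the wrist's pose just before it. calibration takes no time and is no camera call; for the wrist camera it gives the pose at the moment of the call.
- order.hand_in(): hands the job in; it is judged then, once.
The state is a dict: "clock": time; "joint_pos": joint angles; "qvel": joint speeds; "tau": joint torques, N m; "tcp_pos": TCP position; "orientation": TCP orientation; "wrist_force": force on the tool from outside, world axes, zero at the start; "ft_torque": the same for the moment, N m; "finger_gap": finger opening in m; "grip_force": force on a finger pad.
Only numpy, scipy, OpenCV 4.12 (cv2) and the standard library are available. Lean on these libraries where they do the work, as an engineer would, in place of code of your own. Each camera call takes 0.05 s, during which the arm holds its last target. There are 200 camera calls.

TASK

Open the narrower of the two wooden boxes without gripping anything: with the closed fingertips press the front edge of its lid down until the touch latch lets go, take the fingers away so that the lid springs ajar by itself, then reach under its raised front edge and push it up and back in an arc until it stands upright. Use only light pressure on the box, leave the wide box shut, and do not move the cup on it or the other things round about.

Things in the scene. Friction and masses are not known exactly. Their poses are not given: they have to be found in the camera images.
- narrow_box: the narrower wooden box, fixed: 125 mm deep (x), 90 mm wide (y), 80 mm high, walls 7 mm. Origin at the centre of its underside; x points from the front (robot side) to the hinge at the rear, y left, z up. The side walls are 80 mm high beside the lid, the front wall 62 mm, below the lid's free front edge. Inside: a spring plunger 28 mm left of the middle that raises the lid, and a capsule
- narrow_press (a point): centre of the round dark press mark on top of the narrow box's lid, 15 mm behind the lid's front edge; moves with the lid. The smooth lacquered lid is 116 mm long from hinge to front edge, 73 mm wide, 8 mm thick; shut, its top is 80 mm above the counter, level with the side walls, its edge level with the front of the box
- narrow_hinge (a point): middle of the hinge axis of the narrow box's lid: parallel to the box's y axis, 54 mm behind the box's centre, 76 mm above the counter
- narrow_lid (a joint): lid angle in rad: 0 shut and latched, negative pressed in. About 4 N at the mark moves it down; the latch lets go at about -0.05 (5 mm), the stop is at -0.075 (8 mm). Once the pressure is off, the spring raises it to about 0.8 (front edge 84 mm up). Beyond, it turns easily and a stiff hinge holds it where it is left; 1.57 upright, stop at 1.7. Once let go, it does not catch again
- wide_box: the wide wooden box, fixed, made in the same way: 125 mm deep, 130 mm wide, 80 mm high; origin at the centre of its underside, axes as for the narrow one. It stands to the left or to the right of the narrow box
- wide_lid (a joint): angle of the wide box's lid in rad, 0 shut; it has the same touch latch and must stay shut
- cup: white espresso cup, 61 x 82 x 58 mm, standing on the wide box's lid; origin at its underside
- jar: spice jar with a dark cap, 41 mm across, 105 mm high, standing on the counter at the left; origin at its underside
- dropper: small brown dropper bottle, 33 mm across, 102 mm high, standing on the counter at the left; origin at its underside
- tin: steel tumbler of wooden stirrers, 69 mm across, 140 mm high, standing on the counter at the rear right; origin at its underside
- capsule: copper coffee capsule, 57 mm across, 34 mm high, lying in the narrow box on its floor; origin at its underside

How it is judged:
On the way, in this order (a step that is already met when the one before it is completed fails the run):
1. the narrow box's lid is pressed in (value of joint narrow_lid below -0.03 rad), for 0.02 s.
2. the narrow box's lid has sprung ajar by itself, with the fingers off it (value of joint narrow_lid between 0.45 and 1.1 rad and contact force between each of the arm, the fingers and narrow_box below 0.2 N), for 0.2 s.
At the end, for the whole second after the job is handed in: the narrow box's lid stands open by more than 1.25 rad (72 degrees) and is at rest; the wide box is shut (under 0.1 rad) (value of joint narrow_lid above 1.25 rad and velocity of joint narrow_lid between -0.05 and 0.05 rad/s and value of joint wide_lid below 0.1 rad); the robot touches nothing.
It fails at once if the wide box's lid is opened (value of joint wide_lid above 0.15 rad).
It fails at once if the lid or box is gripped or pressed hard (more than 38 N) (contact force between the fingers and narrow_box above 38 N).
It fails at once if the cup or another thing standing about is moved by more than 30 mm or lifted (distance of any of cup, jar, dropper, tin from where it was at the start of the episode above 0.03 m).
It fails at once if the capsule is lifted out of the narrow box (height (world z) of capsule above 0.04 m).
It also fails if it takes over 38 s, if anything falls off the work surface, if the arm or the gripper's body presses on something with over 40 N, if the wrist force passes 120 N, or if a joint passes its speed limit or range.

## Working session

There is one attempt and no reset: what is moved stays moved. The work goes in short steps, Python scripts to look and compute and a tool call to move; the robot and the scene stay as the last step left them, time stands still between calls to the robot, and variables do not carry over. Pictures are saved under pics/ and viewed, at most 13 in all, crops included, and the job is handed in when it is done.

Besides the shell and the picture viewer there is one more tool, called after "Request:" as a command line: name --argument value ..., lists and objects as JSON in quotes. carry_out: Moves the arm, as the interface text tells. Its arguments: {"type":"object","properties":{"plan":{"type":"array","items":{"type":"array","items":{"type":"array","items":{"type":"number"}}}},"squeeze":{"type":"number"}},"required":["plan"]}

```bash
mkdir -p pics; python3 - <<'E'
from workcell import monitor, viewer, order, env
import cv2,numpy as np
s=monitor.get_state();print({k:np.round(v,3) for k,v in s.items()},env.grasp_offset)
for n in("scene","top"):
    cv2.imwrite(f"pics/{n}0.png",viewer.read_camera(n)[:,:,::-1]);c=viewer.calibration(n);print(n,{k:np.round(v,4).tolist() for k,v in c.items()})
E
```

```text
{'clock': np.float64(0.0), 'joint_pos': array([ 1.087,  0.314,  0.045,  1.304, -0.   ,  1.431]), 'qvel': array([-0.002, -0.001,  0.002,  0.001, -0.001, -0.001]), 'tau': array([-0.0000e+00, -4.8063e+01,  2.9853e+01,  1.9000e-02, -0.0000e+00,
       -0.0000e+00]), 'tcp_pos': array([0.194, 0.541, 0.198]), 'orientation': array([-0.   ,  0.171,  0.985, -0.001]), 'wrist_force': array([-0.04 ,  1.108, -0.482]), 'ft_torque': array([-0.033,  0.002,  0.001]), 'grip_force': np.float64(0.0), 'finger_gap': np.float64(0.085)} 0.0187
scene {'K': [[480.667, 0.0, 317.8157], [0.0, 480.667, 197.2114], [0.0, 0.0, 1.0]], 'eye': [0.4347, 0.826, 0.6209], 'rotation': [0.0067, -0.033, 0.883, -0.4682]}
top {'K': [[511.4396, 0.0, 320.5448], [0.0, 511.4396, 204.1167], [0.0, 0.0, 1.0]], 'eye': [0.2759, 0.0233, 1.089], 'rotation': [0.0757, -0.6916, 0.7144, -0.075]}
```

View pics/top0.png

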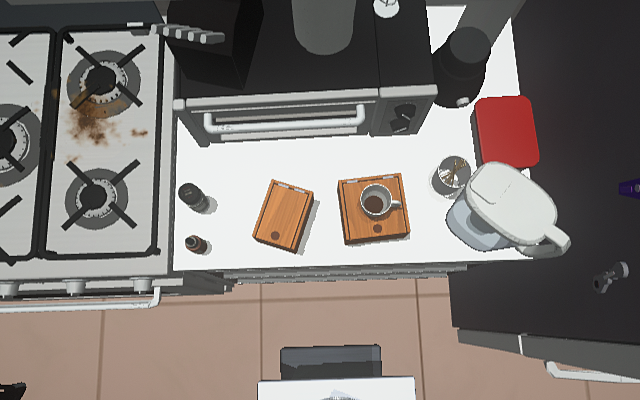

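View pics/scene0.png

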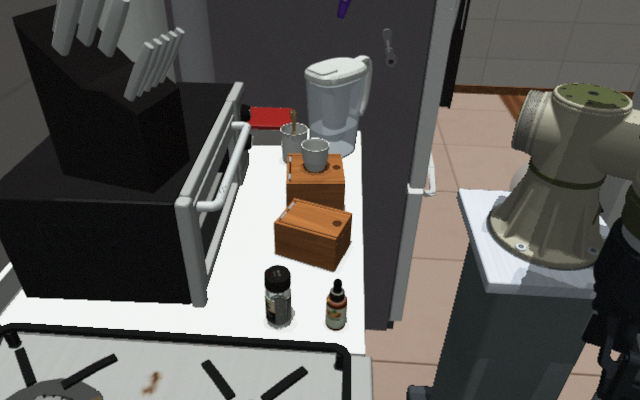

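The top view shows the narrow box at about (283,215), with its mark near (277,235). The wide box with the cup is at (375,208). I'll zoom in on the box top.

```bash
cat > h.py <<'E'
import cv2,numpy as np
from scipy.spatial.transform import Rotation as R
from workcell import monitor, viewer, order, env
def rot(c):
    r=np.asarray(c["rotation"]); return R.from_quat(r[[1,2,3,0]]).as_matrix() if r.shape==(4,) else r
def ray(c,p,z):
    d=rot(c)@np.linalg.solve(c["K"],[p[0],p[1],1.]); e=np.array(c["eye"]); return e+d*(z-e[2])/d[2]
def proj(c,X):
    q=c["K"]@(rot(c).T@(np.asarray(X)-c["eye"])); return q[:2]/q[2]
E
python3 - <<'E'
from h import *
im=cv2.imread("pics/top0.png");c=viewer.calibration("top")
print(ray(c,(277,235),.08),ray(c,(376,236),.08),proj(c,[.194,.541,.2]))
cv2.imwrite("pics/crop.png",cv2.resize(im[165:265,240:420],None,fx=4.4,fy=4.4,interpolation=cv2.INTER_CUBIC))
s=cv2.imread("pics/scene0.png");cs=viewer.calibration("scene")
print(proj(cs,ray(c,(277,235),.08)))
E
```

```text
[0.43459445 0.10956909 0.08      ] [ 0.42615857 -0.08747257  0.08      ] [ 13.23735757 375.5525618 ]
[337.19175597 222.23662421]
```

View pics/crop.png

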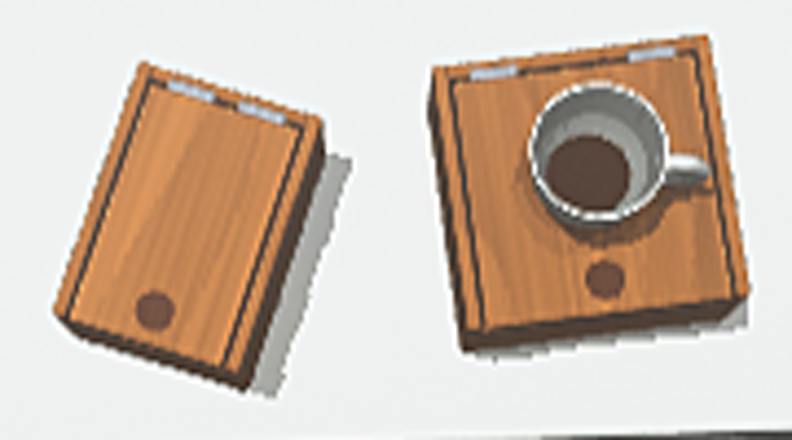

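The crop shows the narrow box's top corners at about (143,63), (322,118), (57,312) and (243,376), and its mark at (154,312). I'll convert these to positions.

```bash
python3 - <<'E'
from h import *
c=viewer.calibration("top");cs=viewer.calibration("scene")
f=lambda p:(np.array(p)+.5)/4.4-.5+[240,165]
P=[ray(c,f(p),.08) for p in [(143,63),(322,118),(57,312),(243,376),(154,312)]]
rl,rr,fl,fr,m=P
for p in P: print(p.round(4),proj(cs,p).round(1))
d=lambda a,b:np.linalg.norm(a-b)
print(d(rl,rr),d(fl,fr),d(rl,fl),d(rr,fr))
for v in ((rl-fl),(rr-fr)): print("yaw",np.arctan2(v[1],v[0]))
for v in ((rl-rr),(fl-fr)): print("yaw",np.arctan2(-v[0],v[1]))
ctr=(rl+rr+fl+fr)/4;print(ctr)
# mark centroid in both views
for n,cc in(("top",c),("scene",cs)):
    im=cv2.imread(f"pics/{n}0.png");u=proj(cc,m).round().astype(int)
    w=im[u[1]-9:u[1]+10,u[0]-9:u[0]+10].astype(int)
    k=((w[...,2]<125)&(w[...,2]>70)).astype(np.uint8)
    n_,l,st,ce=cv2.connectedComponentsWithStats(k);j=l[9,9];print(n,st[j],ce[j]+u-9,ray(cc,ce[j]+u-9,.08))
E
```

```text
[0.5505 0.1179 0.08  ] [274.7 221.6]
[0.5216 0.0357 0.08  ] [294.9 197.6]
[0.4351 0.1583 0.08  ] [336.  238.7]
[0.4033 0.0747 0.08  ] [354.  212.2]
[0.4337 0.1143 0.08  ] [337.6 223.8]
0.08721392736619278 0.08947869266498963 0.12225253428687516 0.12451387949105791
yaw -0.33626975258353586
yaw -0.31834863910901806
yaw -0.33873514509100705
yaw -0.3637251814559602
[0.47762887 0.09663974 0.08      ]
top [ 5  5  8  8 53] [274.56603774 235.20754717] [0.43433472 0.11442586 0.08      ]
scene [ 4  6  9  6 42] [336.88095238 223.11904762] [0.43508576 0.11233594 0.08      ]
```

Request:
carry_out --plan '[[[0, 0, 0, 10, -18, 0, 0], [0, 0, 0, 30, -54, 0, 0], [0, 0, 0, 55, -98, 0, 0], [0, 0, 0, 80, -143, 0, 0], [0, 0, 0, 105, -187, 0, 0], [0, 0, 0, 130, -232, 0, 0], [0, 0, 0, 155, -276, 0, 0], [0, 0, 0, 180, -321, 0, 0], [0, 0, 0, 205, -366, 0, 0], [0, 0, 0, 225, -401, -10, 0], [0, 0, 0, 236, -421, -40, 0], [0, 0, 0, 240, -428, -75, 0], [0, 0, 0, 240, -428, -95, 0], [0, 0, 0, 240, -428, -100, 0], [0, 0, 0, 240, -428, -100, 0], [0, 0, 0, 240, -428, -100, 0]]]' --squeeze 20

```text
clock: 1.7
tcp_pos: [0.4345, 0.1137, 0.0995]
orientation: [0.001, 0.171, 0.985, 0.0]
wrist_force: [0.3, 0.9, 0.1]
finger_gap: 0.0001
grip_force: 0.0
```

```bash
python3 - <<'E'
from h import *
a=viewer.read_camera("wrist")[:,:,::-1];b=viewer.read_camera("top")[150:280,230:430,::-1]
cv2.imwrite("pics/w1.png",np.hstack([cv2.resize(a,(480,300)),cv2.resize(b,(320,208)).repeat(1,0) if 0 else cv2.copyMakeBorder(cv2.resize(b,(320,208)),0,92,0,0,0)]))
E
```

```text
(no output)
```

View pics/w1.png

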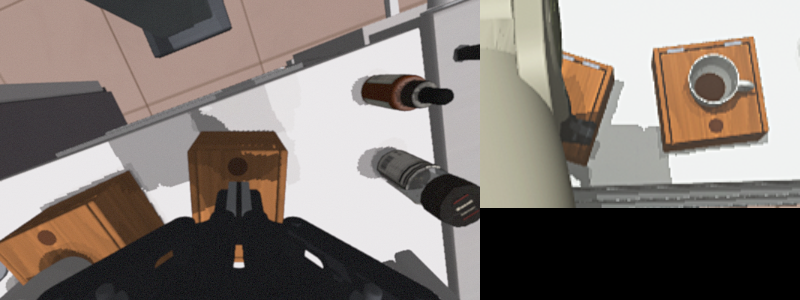

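The closed tips are in line with the mark at (237,165) in the wrist view, and the wide box and cup haven't moved. Next I press gently.

Request:
carry_out --plan '[[[0, 0, 0, 0, 0, -8, 0], [0, 0, 0, 0, 0, -15, 0], [0, 0, 0, 0, 0, -18, 0], [0, 0, 0, 0, 0, -20, 0], [0, 0, 0, 0, 0, -22, 0], [0, 0, 0, 0, 0, -24, 0], [0, 0, 0, 0, 0, -24, 0]]]'

```text
clock: 2.5
tcp_pos: [0.4337, 0.1134, 0.0743]
orientation: [-0.0, 0.171, 0.985, -0.0]
wrist_force: [0.8, -0.4, 0.1]
finger_gap: -0.0
grip_force: 0.0
```

Request:
carry_out --plan '[[[0, 0, 0, 0, 0, -1, 0], [0, 0, 0, 0, 0, -2, 0], [0, 0, 0, 0, 0, -2, 0]]]'

```text
clock: 2.8
tcp_pos: [0.4338, 0.1134, 0.0725]
orientation: [0.0, 0.171, 0.985, 0.0]
wrist_force: [-0.6, -0.0, -0.4]
finger_gap: -0.0001
grip_force: 0.0
```

```bash
python3 - <<'E'
from h import *
for i in range(4):
    a=viewer.read_camera("wrist"); s=monitor.get_state();print(s["tcp_pos"],s["wrist_force"],s["ft_torque"])
cv2.imwrite("pics/w2.png",a[100:320,180:460,::-1].repeat(2,0).repeat(2,1))
E
```

```text
[0.43382157 0.113413   0.07252443] [ 0.19052936 -0.49262619 -0.72169241] [ 2.68785224e-02 -3.51769219e-02 -1.80066054e-05]
[0.43381621 0.11336014 0.07252909] [0.3912635  0.02687994 0.05243333] [-0.03842461 -0.00652381  0.082691  ]
[0.43389124 0.11338254 0.07256875] [0.73253118 0.27491432 0.57185726] [-0.05671291  0.0136012  -0.01713351]
[0.43387814 0.11338644 0.0725753 ] [ 0.06716593  1.42580948 -0.22785153] [-0.02978387  0.00541186  0.03116971]
```

View pics/w2.png

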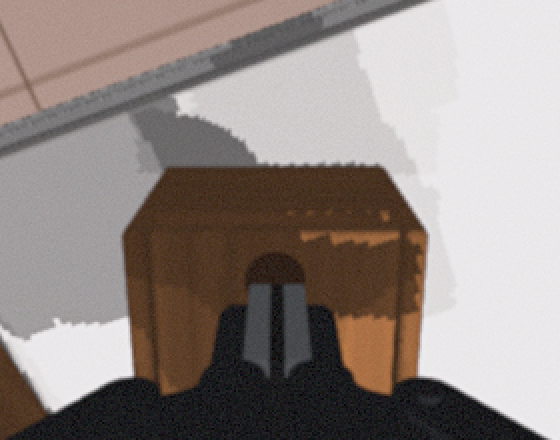

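The tips sit just behind the centre of the mark, and the force reads zero, so there is no contact yet. I'll go lower in small steps.

Request:
carry_out --plan '[[[0, 0, 0, 0, 0, -1, 0], [0, 0, 0, 0, 0, -2, 0], [0, 0, 0, 0, 0, -2, 0]]]'

```text
clock: 3.3
tcp_pos: [0.4337, 0.1134, 0.0704]
orientation: [-0.0, 0.171, 0.985, -0.0]
wrist_force: [0.4, -0.1, 0.0]
finger_gap: 0.0002
grip_force: 0.0
```

Request:
carry_out --plan '[[[0, 0, 0, 0, 0, -1, 0], [0, 0, 0, 0, 0, -2, 0], [0, 0, 0, 0, 0, -2, 0]]]'

```text
clock: 3.6
tcp_pos: [0.4337, 0.1134, 0.0684]
orientation: [-0.0, 0.171, 0.985, 0.0]
wrist_force: [0.3, -0.2, 0.6]
finger_gap: -0.0001
grip_force: 0.0
```

```bash
python3 - <<'E'
from h import *
a=viewer.read_camera("scene");c=viewer.calibration("scene");s=monitor.get_state()
t=s["tcp_pos"];print(t,s["wrist_force"],proj(c,t),proj(c,[*t[:2],.08]))
cv2.imwrite("pics/s2.png",cv2.resize(a[150:290,240:400,::-1].copy(),None,fx=4.2,fy=4.2,interpolation=cv2.INTER_CUBIC))
E
```

```text
[0.43374585 0.11336774 0.06842589] [-0.39930714  0.32299913 -0.19000604] [337.32388162 228.42284704] [337.5844209  223.49383742]
```

View pics/s2.png

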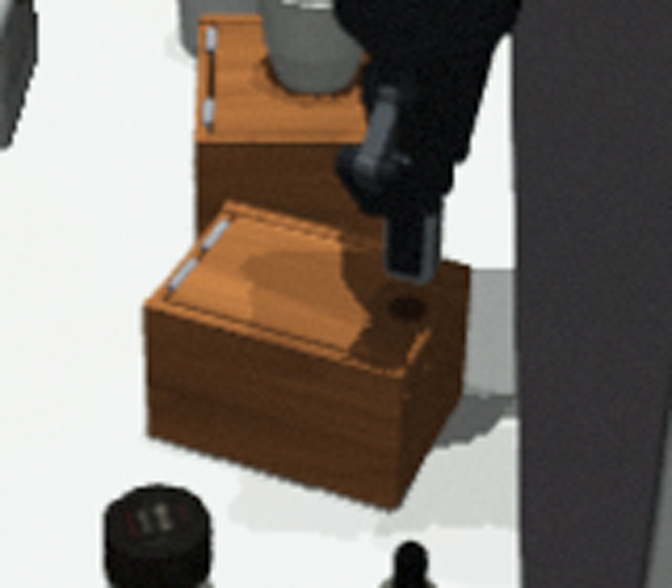

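The scene view shows the tips at about pixel (337.6,216), still above the mark at (336.9,223). The reported TCP would project to (337,228). I'll triangulate the real tips with the wrist camera.

```bash
python3 - <<'E'
from h import *
cw=viewer.calibration("wrist");cs=viewer.calibration("scene");s=monitor.get_state();t=s["tcp_pos"]
print("eye",cw["eye"],"axis",rot(cw)[:,2],"tcp in wrist",proj(cw,t), "eye-tcp",cw["eye"]-t)
a=np.array([319.,241.5]) # tip front bottom, fixed in wrist image
b=np.array([410,278])/4.2+[240,150]
def d(c,p):
    v=rot(c)@np.linalg.solve(c["K"],[*p,1.]);return v/np.linalg.norm(v)
def tri(c1,p1,c2,p2):
    u,v=d(c1,p1),d(c2,p2);e=np.array(c2["eye"])-c1["eye"];k=np.linalg.lstsq(np.c_[u,-v],e,rcond=None)[0]
    x,y=c1["eye"]+k[0]*u,c2["eye"]+k[1]*v;return (x+y)/2,np.linalg.norm(x-y)
print("tip",tri(cw,a,cs,b))
im=viewer.read_camera("wrist");g=im.mean(2);
# mark in wrist: darkest brown above tip column
cv2.imwrite("pics/w3.png",im[:,:,::-1])
m=np.array([407,308])/4.2+[240,150];print("mark scene z.08",ray(cs,m,.08))
col=im[200:260,319].astype(int);print([(200+i,*c) for i,c in enumerate(col) if i%3==0])
E
```

```text
eye [0.36084562 0.1389663  0.24425329] axis [ 0.28138462 -0.10162472 -0.95419868] tcp in wrist [319.12813292 233.22040819] eye-tcp [-0.07290023  0.02559856  0.1758274 ]
tip (array([0.43117152, 0.11410798, 0.09485461]), np.float64(0.00758614963920029))
mark scene z.08 [0.43502068 0.11298919 0.08      ]
[(200, np.int64(71), np.int64(48), np.int64(34)), (203, np.int64(76), np.int64(51), np.int64(44)), (206, np.int64(70), np.int64(50), np.int64(34)), (209, np.int64(75), np.int64(50), np.int64(30)), (212, np.int64(78), np.int64(48), np.int64(30)), (215, np.int64(73), np.int64(54), np.int64(38)), (218, np.int64(72), np.int64(50), np.int64(32)), (221, np.int64(78), np.int64(55), np.int64(35)), (224, np.int64(83), np.int64(54), np.int64(41)), (227, np.int64(79), np.int64(54), np.int64(34)), (230, np.int64(50), np.int64(42), np.int64(30)), (233, np.int64(41), np.int64(24), np.int64(22)), (236, np.int64(45), np.int64(26), np.int64(25)), (239, np.int64(49), np.int64(30), np.int64(26)), (242, np.int64(30), np.int64(22), np.int64(25)), (245, np.int64(30), np.int64(20), np.int64(25)), (248, np.int64(9), np.int64(6), np.int64(1)), (251, np.int64(19), np.int64(17), np.int64(13)), (254, np.int64(20), np.int64(19), np.int64(26)), (257, np.int64(14), np.int64(17), np.int64(15))]
```

The real tips are at about z = 0.095, roughly 26 mm above the reported TCP. I'll lower until force shows.

Request:
carry_out --plan '[[[0, 0, 0, 0, 0, -4, 0], [0, 0, 0, 0, 0, -8, 0], [0, 0, 0, 0, 0, -10, 0], [0, 0, 0, 0, 0, -10, 0]]]'

```text
clock: 4.1
tcp_pos: [0.4334, 0.1134, 0.058]
orientation: [-0.0, 0.171, 0.985, -0.0]
wrist_force: [-0.7, -0.6, -1.1]
finger_gap: -0.0004
grip_force: 0.0
```

```bash
python3 - <<'E'
from h import *
a=viewer.read_camera("scene");w=viewer.read_camera("wrist");s=monitor.get_state();print(s["tcp_pos"],s["wrist_force"])
A=cv2.resize(a[180:250,290:380,::-1].copy(),(400,311),interpolation=cv2.INTER_CUBIC);W=cv2.resize(w[160:300,230:410,::-1].copy(),(400,311),interpolation=cv2.INTER_CUBIC)
cv2.imwrite("pics/s3.png",np.hstack([A,W]))
E
```

```text
[0.43376277 0.11338237 0.05842012] [-0.31329593  0.56316406 -0.29588945]
```

View pics/s3.png

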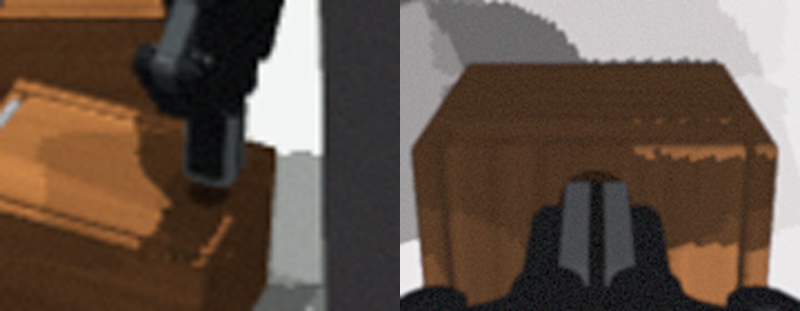

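The tips hang a few mm above the mark and cover it. I'll keep lowering in small steps.

Request:
carry_out --plan '[[[0, 0, 0, 0, 0, -2, 0], [0, 0, 0, 0, 0, -4, 0], [0, 0, 0, 0, 0, -4, 0]]]'

```text
clock: 4.5
tcp_pos: [0.4336, 0.1134, 0.0543]
orientation: [-0.0, 0.171, 0.985, 0.0]
wrist_force: [0.1, -0.6, -0.2]
finger_gap: 0.0001
grip_force: 0.0
```

Request:
carry_out --plan '[[[0, 0, 0, 0, 0, -1, 0], [0, 0, 0, 0, 0, -2, 0], [0, 0, 0, 0, 0, -2, 0]]]'

```text
clock: 4.8
tcp_pos: [0.4338, 0.1134, 0.0524]
orientation: [-0.0, 0.171, 0.985, 0.0]
wrist_force: [1.4, 0.6, -0.3]
finger_gap: -0.0003
grip_force: 0.0
```

Request:
carry_out --plan '[[[0, 0, 0, 0, 0, -1, 0], [0, 0, 0, 0, 0, -2, 0], [0, 0, 0, 0, 0, -2, 0]]]'

```text
clock: 5.1
tcp_pos: [0.4337, 0.1134, 0.0504]
orientation: [-0.0, 0.171, 0.985, 0.0]
wrist_force: [-0.2, -0.2, 0.6]
finger_gap: -0.0001
grip_force: 0.0
```

Request:
carry_out --plan '[[[0, 0, 0, 0, 0, -1, 0], [0, 0, 0, 0, 0, -2, 0], [0, 0, 0, 0, 0, -2, 0]]]'

```text
clock: 5.4
tcp_pos: [0.4339, 0.1134, 0.0485]
orientation: [0.0, 0.171, 0.985, 0.0]
wrist_force: [-0.0, -0.2, 0.6]
finger_gap: 0.0002
grip_force: 0.2
```

Request:
carry_out --plan '[[[0, 0, 0, 0, 0, -1, 0], [0, 0, 0, 0, 0, -2, 0], [0, 0, 0, 0, 0, -2, 0]]]'

```text
clock: 5.7
tcp_pos: [0.4339, 0.1134, 0.0466]
orientation: [0.0, 0.171, 0.985, 0.0]
wrist_force: [-0.0, -0.6, 3.0]
finger_gap: -0.0002
grip_force: 1.4
```

```bash
python3 - <<'E'
from h import *
a=viewer.read_camera("scene");w=viewer.read_camera("wrist");s=monitor.get_state();print(s["tcp_pos"],s["wrist_force"],s["tau"])
A=cv2.resize(a[180:250,290:380,::-1].copy(),(400,311),interpolation=cv2.INTER_CUBIC);W=cv2.resize(w[160:300,230:410,::-1].copy(),(400,311),interpolation=cv2.INTER_CUBIC)
cv2.imwrite("pics/s4.png",np.hstack([A,W]))
E
```

```text
[0.43391736 0.1134086  0.04661553] [-1.01110799  0.5030802   3.19261918] [-9.29977605e-02 -3.48827899e+01  2.48374718e+01 -2.73346435e-01
 -2.76951492e-02 -3.41685636e-04]
```

View pics/s4.png

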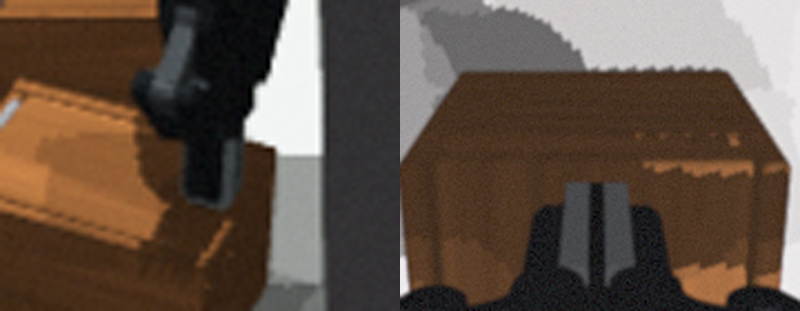

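Contact: 3 N at a TCP reading of 0.047, so the tips are about 32 mm above the reported TCP. Pressing in.

Request:
carry_out --plan '[[[0, 0, 0, 0, 0, -1, 0], [0, 0, 0, 0, 0, -2, 0], [0, 0, 0, 0, 0, -3, 0], [0, 0, 0, 0, 0, -4, 0], [0, 0, 0, 0, 0, -4, 0]]]'

```text
clock: 6.3
tcp_pos: [0.4338, 0.1134, 0.0426]
orientation: [0.0, 0.171, 0.985, 0.0]
wrist_force: [-0.5, -0.3, 2.4]
finger_gap: -0.0002
grip_force: 1.6
```

Request:
carry_out --plan '[[[0, 0, 0, 0, 0, -1, 0], [0, 0, 0, 0, 0, -1.5, 0], [0, 0, 0, 0, 0, -1.5, 0]]]'

```text
clock: 6.6
tcp_pos: [0.4339, 0.1134, 0.0413]
orientation: [0.0, 0.171, 0.985, 0.0]
wrist_force: [-2.1, 0.6, 5.8]
finger_gap: 0.0001
grip_force: 3.0
```

Request:
carry_out --plan '[[[0, 0, 0, 0, 0, 15, 0], [0, 0, 0, -8, 3, 55, 0], [0, 0, 0, -30, 10, 100, 0], [0, 0, 0, -55, 19, 135, 0], [0, 0, 0, -66, 23, 140, 0], [0, 0, 0, -66, 23, 140, 0], [0, 0, 0, -66, 23, 140, 0], [0, 0, 0, -66, 23, 140, 0], [0, 0, 0, -66, 23, 140, 0]]]'

```text
clock: 7.5
tcp_pos: [0.3677, 0.136, 0.1796]
orientation: [-0.001, 0.171, 0.985, -0.0]
wrist_force: [0.5, -0.5, 0.2]
finger_gap: 0.0001
grip_force: 0.0
```

```bash
python3 - <<'E'
from h import *
a=viewer.read_camera("scene");w=viewer.read_camera("wrist");s=monitor.get_state();print(s["tcp_pos"],s["wrist_force"])
A=cv2.resize(a[120:260,240:400,::-1].copy(),(400,350),interpolation=cv2.INTER_CUBIC);W=cv2.resize(w[:,:,::-1].copy(),(400,350))
cv2.imwrite("pics/s5.png",np.hstack([A,W]))
c=viewer.calibration("top");print("oven handle at z.2",ray(c,(285,125),.2))
E
```

```text
[0.36774022 0.13610628 0.18002359] [ 0.8624176  -0.19424779 -0.45051152]
oven handle at z.2 [0.61979585 0.08174762 0.2       ]
```

View pics/s5.png

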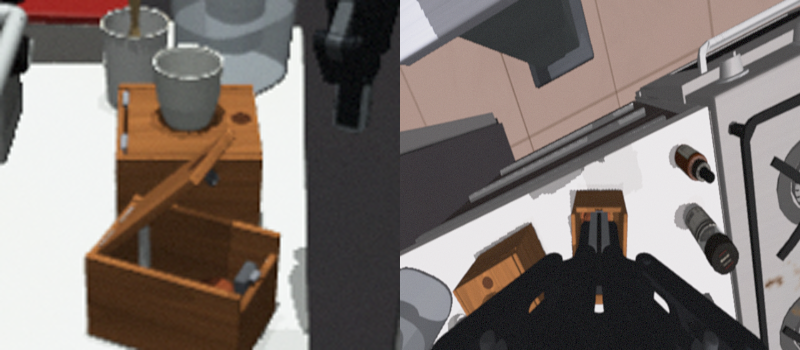

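The lid has sprung ajar by itself. Next I go down in front of it, reach under the raised edge, and push it along the arc.

Request:
carry_out --plan '[[[0, 0, 0, 0, 0, -30, 0], [0, 0, 0, 0, 0, -65, 0], [0, 0, 0, 5, -2, -78, 0], [0, 0, 0, 28, -10, -78, 0], [0, 0, 0, 47, -16, -78, 0], [0, 0, 0, 60, -21, -78, 0], [0, 0, 0, 66, -23, -78, 0], [0, 0, 0, 72, -25, -75, 0], [0, 0, 0, 76, -27, -72, 0], [0, 0, 0, 80, -28, -70, 0], [0, 0, 0, 85, -29, -66, 0], [0, 0, 0, 89, -31, -63, 0]]]'

```text
clock: 8.8
tcp_pos: [0.4564, 0.1058, 0.1185]
orientation: [-0.0, 0.171, 0.985, 0.0]
wrist_force: [-3.2, 1.0, 2.4]
finger_gap: 0.0002
grip_force: 1.6
```

```bash
python3 - <<'E'
from h import *
a=viewer.read_camera("scene");w=viewer.read_camera("wrist");s=monitor.get_state();print(s["tcp_pos"],s["wrist_force"])
A=cv2.resize(a[120:260,240:400,::-1].copy(),(400,350),interpolation=cv2.INTER_CUBIC);W=cv2.resize(w[:,:,::-1].copy(),(400,350))
cv2.imwrite("pics/s6.png",np.hstack([A,W]))
E
```

```text
[0.45744455 0.10543122 0.11874118] [-0.49338862  1.28560642  0.70592047]
```

View pics/s6.png

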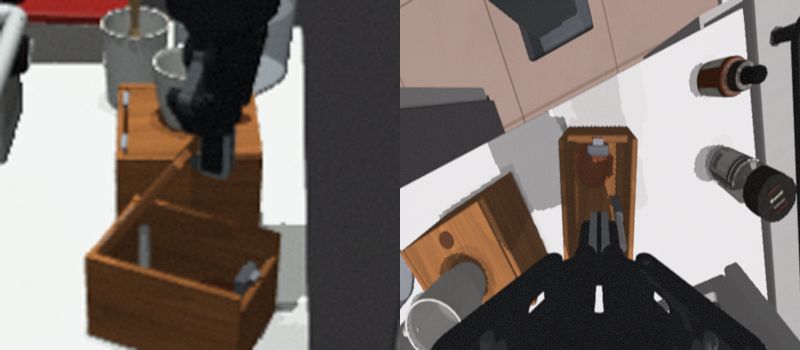

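The lid's edge rests against the front of the fingers and the lid is rising. I'll continue.

Request:
carry_out --plan '[[[0, 0, 0, 5, -2, 4, 0], [0, 0, 0, 10, -3, 8, 0], [0, 0, 0, 15, -5, 11, 0], [0, 0, 0, 20, -7, 13, 0], [0, 0, 0, 25, -9, 15, 0], [0, 0, 0, 30, -10, 17, 0], [0, 0, 0, 35, -12, 19, 0], [0, 0, 0, 40, -14, 20, 0], [0, 0, 0, 45, -16, 21, 0], [0, 0, 0, 49, -17, 21, 0], [0, 0, 0, 49, -17, 21, 0]]]'

```text
clock: 10.0
tcp_pos: [0.5078, 0.0878, 0.1405]
orientation: [0.002, 0.171, 0.985, -0.0]
wrist_force: [-1.0, -0.3, 4.0]
finger_gap: 0.0
grip_force: 1.9
```

Request:
carry_out --plan '[[[0, 0, 0, -5, 2, 0, 0], [0, 0, 0, -20, 7, 0, 0], [0, 0, 0, -50, 17, 0, 0], [0, 0, 0, -90, 31, 5, 0], [0, 0, 0, -120, 42, 20, 0], [0, 0, 0, -125, 43, 30, 0], [0, 0, 0, -125, 43, 30, 0], [0, 0, 0, -125, 43, 30, 0]]]'

```text
clock: 10.8
tcp_pos: [0.3822, 0.1314, 0.1692]
orientation: [0.001, 0.171, 0.985, 0.0]
wrist_force: [0.4, -0.5, 0.1]
finger_gap: -0.0001
grip_force: 0.0
```

```bash
python3 - <<'E'
from h import *
a=viewer.read_camera("scene");s=monitor.get_state();print(s["clock"],s["tcp_pos"],s["wrist_force"])
cv2.imwrite("pics/s7.png",cv2.resize(a[120:260,240:400,::-1].copy(),(640,560),interpolation=cv2.INTER_CUBIC))
E
```

```text
10.85 [0.38200982 0.13120259 0.16877093] [ 0.38425902  0.1748739  -0.37321757]
```

View pics/s7.png

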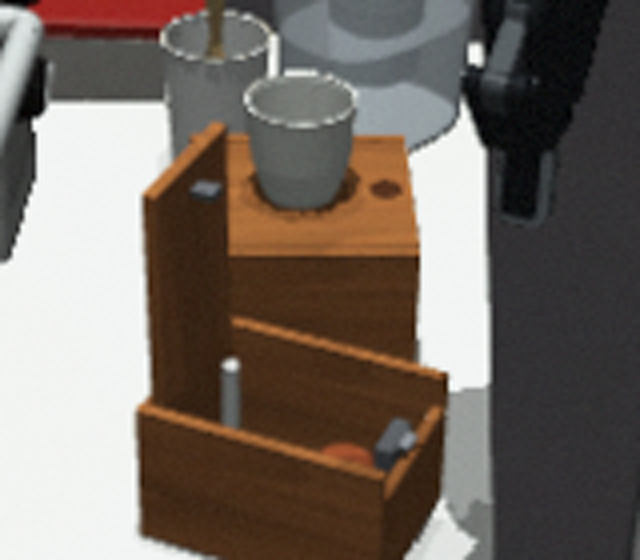

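The lid stands upright, the arm is clear, and the wide box and cup are untouched.

```bash
python3 -c "
from workcell import order
print(order.hand_in())"
```

```text
the job is handed in; nothing more can be done
None
```

The narrow box's lid was pressed, sprang ajar by itself, and was pushed upright at low force; the last picture shows the wide box shut and the cup in place, and I handed the job in at about 11 s (the hand-in returned no verdict).

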